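Hook the cup shelf into the slotted rack and press it home

TASK

Hang the loose steel cup shelf on the slotted rack: hook its two claws into the top pair of slots, then press down on its back edge until the shelf sits fully home and the spring catch has snapped out over it. Feel your way in and never force it, since the thin claws bend, and leave the cups, bowl, glass box and sauce bottle where they stand.

Things in the scene. Friction and masses are not known exactly. Their poses are not given: they have to be found in the camera images.
- shelf_spine (a point): Loose cup shelf of thin folded stainless sheet, 0.3 kg, 170 mm wide, 115 deep, flat on the counter; floor 3 mm thick. The point is in its spine, a fore-and-aft rib 12 mm thick whose top is 48 mm above the underside: 28 mm above the underside, 48 mm in front of the rear face, near the centre of mass. x points back (as the claws do), y along the width, z up. Grip the spine across y from above.
- shelf_claws (a point): Midway between the shelf's two claws, in the rear face, 50 mm above the underside; axes as shelf_spine. Claws 62 mm either side, each 5 mm wide, standing out 9.5 mm: a neck (46 to 54 mm above the underside, 5.5 mm long), then a 4 mm thick lip hanging from 54 down to 30 mm. Once hooked the shelf has about 1.5 mm of play fore and aft.
- shelf_lip (a point): Top of the lip folded 26 mm forward from the shelf's 64 mm high back plate: mid-width, 64 mm above the underside, 17 mm in front of the rear face; axes as shelf_spine. Press down here. The catch ends up over the rear 5 mm of this lip. Pressing farther out on the shelf makes the claws bind.
- shelf_back (a point): Bottom edge, mid-width, of the rear face of the shelf's back plate, at the height of the shelf's underside; axes as shelf_spine.
- rack: Fixed rack with two slotted uprights, 270 mm high. Origin on the counter midway between them in the plane of their front faces; x points into the rack (claws enter along +x), y along its width, z up. It stands on screw feet turned out by 0 to 14 mm, NOT measured: every rack height given is with feet in; the truth is 0 to 14 mm higher. A like shelf hangs lowest, top at 94 mm.
- slots (a point): Nominal centre between the top two slots (225 mm up, really 0 to 14 mm higher), in the faces' plane; axes as rack. Slots 62 mm either side, 10 wide, 28 high (211 to 239 mm), face 4 mm thick, hollow behind. Claws enter with the shelf's underside at 181 to 185 mm; home, necks on the slots' lower edges, at 165. Over 70 N of contact force in all between shelf and rack bends the claws (pressing over 25 N may).
- catch (a joint): Spring catch, a 24 mm wide nose midway between the uprights, flat underside 230 mm up (feet in). 0 = standing out 5 mm from the faces, 0.005 = flush. The shelf's back plate pushes it in as the claws enter (4 to 9 N) and slides down over it; it snaps out over the shelf's lip 1 mm before home. Its rub mostly holds the shelf up until pressed down, some 5 to 12 N at the lip.
- cup_a: Loose shallow steel banchan cup, 90 mm across, 30 mm high; origin at the centre of its underside. Bystander.
- cup_b: Another such cup. Bystander.
- cup_c: Another such cup. Bystander.
- bowl: Grey stoneware bowl, 150 mm across, 58 mm high; origin at the centre of its underside. Bystander.
- glass_box: Glass storage box with a lid and four latch tabs, 206 x 151 mm, 74 mm high; origin at the centre of its underside. Bystander.
- sauce: Sauce bottle, 56 mm across, 150 mm high; origin at the centre of its underside. Bystander.
There are look-alikes about, which are no part of the job. Leave any orange or red look-alike of the part that bears shelf_spine alone.

How it is judged:
On the way:
1. the shelf's claws are through the top pair of slots, its back against the uprights and holding the catch in (x of shelf_back in the frame of rack between -0.005 and 0.003 m and z of shelf_back in the frame of rack between 0.168 and 0.203 m and value of joint catch above 0.002 m), for 0.1 s.
At the end, for the whole second after the job is handed in: The shelf hangs at rest in the top slots, let go: catch out over its lip (pushed in under 1 mm), rear face within 4 mm of the uprights, centred within 5 mm, level within 0.06 rad, underside 162 to 182 mm above the counter (home is 165 to 179 mm, by the screw feet) (value of joint catch below 0.001 m and x of shelf_back in the frame of rack between -0.004 and 0.003 m and y of shelf_back in the frame of rack between -0.005 and 0.005 m and z of shelf_back in the frame of rack between 0.162 and 0.182 m and angle between shelf_back's own z axis and vertical below 0.06 rad and linear speed of shelf below 0.01 m/s); the robot touches nothing.
It fails at once if more than 70 N in all between the shelf and the rack (the claws bend) (contact force between shelf and rack above 70 N).
It fails at once if a bystander is shoved more than 30 mm (distance of any of cup_a, cup_b, cup_c, bowl, glass_box, sauce from where it was at the start of the episode above 0.03 m).
It also fails if it takes over 72 s, if anything falls off the work surface, if the arm or the gripper's body presses on something with over 40 N, if the wrist force passes 120 N, or if a joint passes its speed limit or range.

ROBOT

A 6-joint arm with a two-finger parallel gripper is mounted at the origin on the work surface. World frame = base frame: x ahead of the robot, y to its left, z up, the work surface at z = 0. Lengths are in m, angles in rad, forces in N, time in s.
With the tool pointing down it reaches from about 0.3 to 0.775 m from the base axis. Payload 14.6 kg.
Tool frame: the origin (TCP) lies at the very end of the fingers, on their centre line; the grasp point (between the pads) lies 19 mm behind it; x points along the fingers, z is the direction in which the jaws open and shut, and the axes are right-handed (so a half turn about x gives the same grasp; the last joint's range is limited). The gripper opens to 94 mm and grips with 3 to 60 N. Pads are 16 mm wide; open, the fingers measure 119 mm over their backs; the gripper's body (75 mm by 177 mm) begins 78 mm behind the grasp point.
Start: joints at [-1.172, 0.3, 1.521, -0, 1.321, -0.067], TCP at [0.247, -0.491, 0.205] pointing down, gripper open.
Joint ranges: [-3.03, 3.03], [-0.79, 2.21], [0.23, 2.52], [-1.04, 4.18], [0, 3.07], [-2.55, 2.55]. Speed limits (rad/s): [2.22, 2.22, 2.57, 3.14, 3.14, 3.14].

INTERFACE

Orientations are given as [roll, pitch, yaw] about the fixed x, y, z axes, in that order (R = Rz(yaw) Ry(pitch) Rx(roll)).
In Python, from station import ctrl gives the robot as it stands. The module is installed in compiled form; this text tells all that it offers.
- The arm moves only by the tool servo_tool, never from a script. Its argument "motion" is one flat list of numbers, 4 for each row, row after row: the shift along the tool's x, y, z in mm, then the turn about the tool's x in degrees. In form: [dx, dy, dz, roll, dx, dy, dz, roll, ...]. A call has 1 to 20 rows; each row is the pose to reach, as a shift and turn from the pose commanded when the call began, along the tool's axes at that moment; what a row does not reach only later rows make up. A row lasts 1/8 s, in which the tool goes at most 62.5 mm and 10.7 degrees, less where a joint would pass 70% of its speed; a pose out of reach is approached as far as the arm can. A call with a gripper value outside its range is refused whole. "gripper" is the opening, from 0 (shut) to 1 (fully open), set as the call begins (left out, the last holds). The fingers move at their own pace and stop on an object; "force" is the grip in N (left out, the last holds). Time passes only in rows, so rows that repeat a pose let the fingers close. It gives the time, the measured TCP pose, the force and the opening at its end, in the units of the state.
- ctrl.get_obs(): the state, without advancing time (a new reading comes with each control period).
- ctrl.camera(name): name is "scene" or "top"; returns a dict with "color" (480x640x3 uint8, red, green, blue), "z_map" (480x640 float32, m along the optical axis (not along the pixel's ray), 0 where there is no reading), "fx", "fy", "cx", "cy" (pixels), "rvec" (rotation vector, rad) and "tvec" (3), from world to camera coordinates, as OpenCV has them. Camera axes: x right, y down, z forward; pixel columns grow to the right and rows downward; lengths in m; the calibration is good to about 2 mm. A picture is of the moment at which its call begins.
- ctrl.hand_in(): hands the job in, once; it reports no verdict.
The state is a dict: "time_s": time; "qpos": joint angles; "joint_vel": joint speeds; "tau": joint torques, N m; "ee_pos": TCP position; "eef_rot": TCP orientation; "force": force on the tool from outside, world axes, zero at the start; "moment": the same for the moment, N m; "grip_width": finger opening in m.
Only numpy, scipy, OpenCV 4.12 (cv2) and the standard library are available. Lean on these libraries where they do the work, as an engineer would, in place of code of your own. Each camera call takes 0.05 s, during which the arm holds its last target.

## Working session

There is one attempt and no reset: what is moved stays moved. The work goes in short steps, Python scripts to look and compute and a tool call to move; the robot and the scene stay as the last step left them, time stands still between calls to the robot, and variables do not carry over. Pictures are saved under pics/ and viewed, and the job is handed in when it is done.

Besides the shell and the picture viewer there is one more tool, called after "Request:" as name(argument=value, ...) on one line, values as JSON. servo_tool: Moves the arm, as the interface text tells. Its arguments: {"type":"object","properties":{"motion":{"type":"array","items":{"type":"number"}},"gripper":{"type":"number"},"force":{"type":"number"}},"required":["motion"]}

```bash
mkdir -p pics; cat > h.py <<'E'
import numpy as np,cv2
from station import ctrl
def cap(n):
    c=ctrl.camera(n); np.savez(f'pics/{n}.npz',**c); return c
def ld(n): return dict(np.load(f'pics/{n}.npz'))
def w(c,u,v,r=1):
    z=c['z_map'][v-r:v+r+1,u-r:u+r+1]; z=np.median(z[z>0])
    R=cv2.Rodrigues(c['rvec'])[0]
    p=np.array([(u-c['cx'])/c['fx']*z,(v-c['cy'])/c['fy']*z,z])
    return R.T@(p-c['tvec'].ravel())
def cloud(c):
    z=c['z_map']; v,u=np.mgrid[:480,:640]
    p=np.stack([(u-c['cx'])/c['fx']*z,(v-c['cy'])/c['fy']*z,z],-1)
    return (p-c['tvec'].ravel())@cv2.Rodrigues(c['rvec'])[0]
def proj(c,P): return cv2.projectPoints(np.array(P,float).reshape(-1,3),c['rvec'],c['tvec'],np.array([[c['fx'],0,c['cx']],[0,c['fy'],c['cy']],[0,0,1]],float),None)[0].reshape(-1,2)
def save(n,c,box=None,s=1):
    im=c['color'][...,::-1]
    if box: im=im[box[1]:box[3],box[0]:box[2]]
    cv2.imwrite('pics/'+n,cv2.resize(im,None,fx=s,fy=s,interpolation=cv2.INTER_CUBIC))
E
python3 - <<'E'
from h import *
for n in('scene','top'):
    c=cap(n); save(n+'0.png',c); print(c['fx'],c['rvec'].ravel(),c['tvec'].ravel())
print(ctrl.get_obs())
E
```

```text
554.7852752596474 [ 1.26216869  2.25305622 -0.98225494] [ 0.28024638 -0.12165113  1.79955606]
568.370658854502 [ 2.13458483 -2.18764278  0.05988331] [-0.0065738   0.48006777  1.32466784]
{'time_s': 0.1, 'qpos': array([-1.17160093e+00,  3.00422641e-01,  1.52152276e+00, -2.49545739e-05,
        1.32067907e+00, -6.65807335e-02]), 'joint_vel': array([-5.48727067e-04, -6.89368690e-04, -1.99433263e-03, -4.53298266e-05,
        8.16911832e-04, -9.16933681e-04]), 'tau': array([ 1.66939495e-03, -5.32645583e+01, -3.53282475e+01,  7.10466108e-02,
        2.35264044e-02, -5.97679286e-05]), 'ee_pos': array([ 0.24692438, -0.49119497,  0.20493758]), 'eef_rot': array([3.09843416, 1.56976424, 1.99342015]), 'force': array([-0.56520171, -0.45482012, -0.09730498]), 'moment': array([-0.00222299,  0.01467022, -0.00213453]), 'grip_width': 0.0940212277274307}
```

View pics/scene0.png

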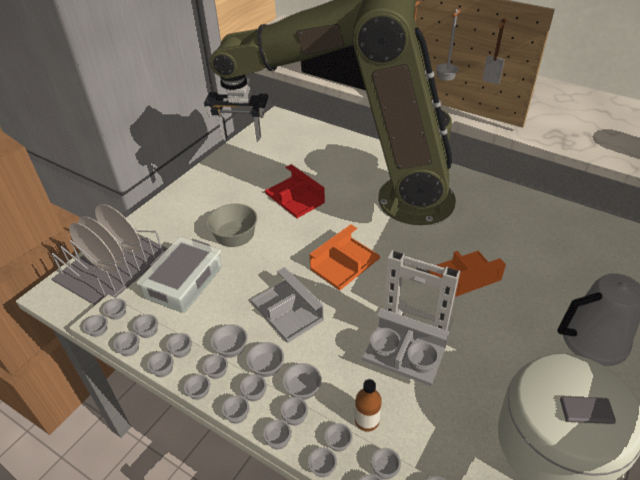

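View pics/top0.png

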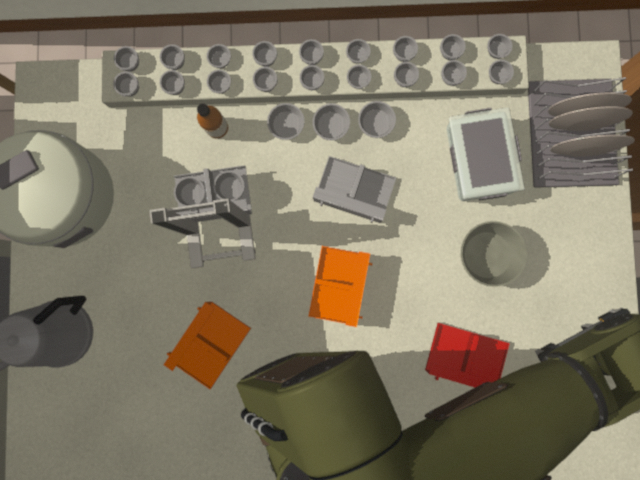

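The grey steel shelf is at scene (290,305), top (357,190). The things it could be confused with:
- light orange: scene (343,257)
- dark orange: scene (470,272)
- red: scene (297,190)
- grey shelf already hung on the rack: scene (405,345)

I choose the loose grey one and will check it in a close crop.

```bash
python3 - <<'E'
from h import *
s=ld('scene');t=ld('top')
save('s1.png',s,(230,250,350,350),6)
save('t1.png',t,(300,140,420,240),6)
save('s2.png',s,(350,235,470,390),5)
E
python3 -c "
import cv2
i=cv2.imread('pics/s2.png');print(i.shape)
i=cv2.resize(i,(464,600));cv2.imwrite('pics/s2.png',i)"
```

```text
(775, 600, 3)
```

View pics/s1.png

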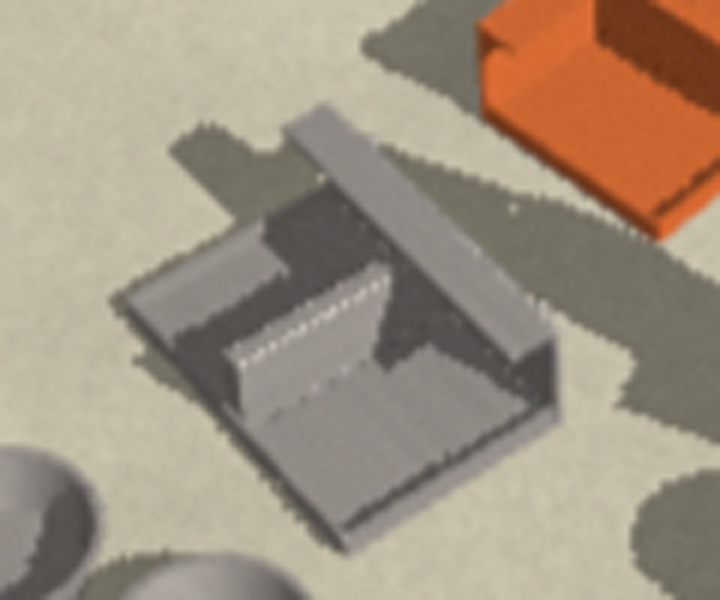

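View pics/t1.png

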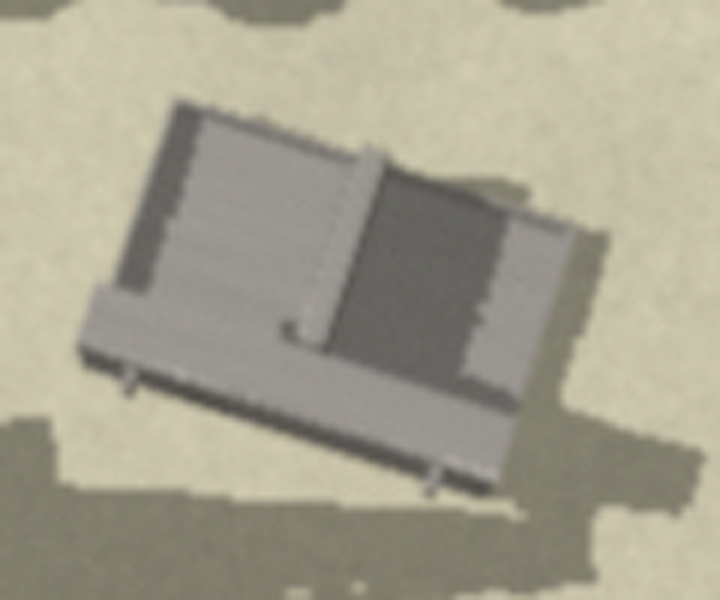

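View pics/s2.png

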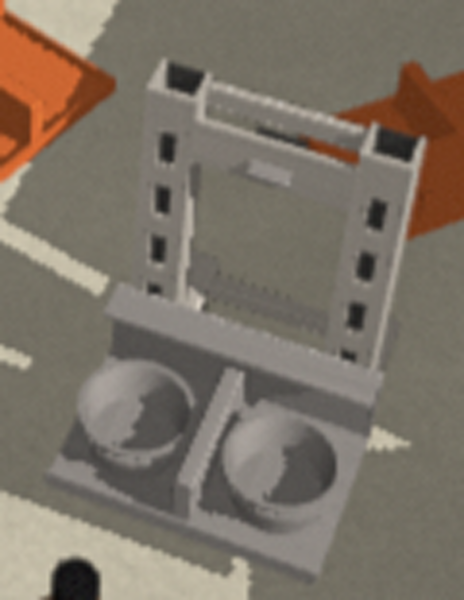

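The crops confirm the loose grey steel shelf. Its claws sit at about top-crop (130,380) and (432,480), pointing back toward the robot, and its spine runs from crop (372,160) to (315,340). The rack faces away from the robot, with its top slots at about s2 (168,148) and (376,214). Next I fit both poses.

```bash
python3 - <<'E'
from h import *
s=ld('scene');t=ld('top')
ct=cloud(t);cs=cloud(s)
def reg(c,cl,box,zl,zh):
    m=np.zeros((480,640),bool);m[box[1]:box[3],box[0]:box[2]]=1
    m&=(cl[...,2]>zl)&(cl[...,2]<zh)&(c['z_map']>0);return m,cl[m]
for nm,c,cl,b in(('top',t,ct,(305,150,405,228)),('scene',s,cs,(248,268,325,345))):
    for zl,zh in((.055,.075),(.04,.054)):
        m,p=reg(c,cl,b,zl,zh)
        r=cv2.minAreaRect((p[:,:2]*1000).astype(np.float32))
        print(nm,zl,len(p),p.mean(0).round(4),np.array(r[0]).round(1),np.array(r[1]).round(1),r[2], cv2.boxPoints(r).round(0).tolist())
    m,p=reg(c,cl,b,.001,.01); print('floor',len(p),np.median(p[:,2]))
# rack
for nm,c,cl,b in(('top',t,ct,(145,190,262,275)),('scene',s,cs,(380,245,465,340))):
    m,p=reg(c,cl,b,.2,.33)
    r=cv2.minAreaRect((p[:,:2]*1000).astype(np.float32))
    h=np.histogram(p[:,2],bins=np.arange(.2,.33,.005));print(nm,h[0])
    q=p[p[:,2]>.262];r=cv2.minAreaRect((q[:,:2]*1000).astype(np.float32))
    print(len(q),np.median(q[:,2]),np.array(r[0]).round(1),np.array(r[1]).round(1),r[2],cv2.boxPoints(r).round(0).tolist())
# hung shelf lip
m,p=reg(s,cs,(372,305,450,340),.085,.118)
print(np.histogram(p[:,2],bins=np.arange(.085,.118,.002)))
m,p=reg(t,ct,(145,160,262,275),.085,.118)
print(np.histogram(p[:,2],bins=np.arange(.085,.118,.002)))
E
```

```text
top 0.055 883 [ 0.5556 -0.0791  0.0642] [586.4 -90.2] [169.9 107.1] 69.72625732421875 [[507.0, -151.0], [607.0, -188.0], [666.0, -29.0], [566.0, 8.0]]
top 0.04 247 [ 0.5915 -0.0914  0.0483] [564.1 -68.8] [141.  136.9] 16.218433380126953 [[477.0, -23.0], [516.0, -154.0], [651.0, -115.0], [613.0, 17.0]]
floor 3434 0.0032548603981543316
scene 0.055 527 [ 0.5578 -0.0749  0.0639] [553.7 -78.8] [173.   36.2] 69.67015075683594 [[507.0, -154.0], [541.0, -166.0], [601.0, -4.0], [567.0, 9.0]]
scene 0.04 193 [ 0.6055 -0.0906  0.0467] [588.7 -70.7] [ 63.2 140.3] 33.727787017822266 [[524.0, -30.0], [601.0, -147.0], [654.0, -112.0], [576.0, 5.0]]
floor 2455 0.0032942379578003015
top [ 27  34  23  32  35  39  31  47  45  61  99  61  67 139 113 155 197  45
   0   0   0   0   0   0   0]
683 0.27742420280195174 [517.2 231.3] [ 27.1 154.5] 6.905637741088867 [[494.0, 306.0], [513.0, 153.0], [540.0, 156.0], [521.0, 310.0]]
scene [ 44  55  57  55  59  41  49  65  85 115 111 139 160 245 180 198 152  15
   0   0   0   0   0   0   0]
892 0.2724267402578913 [517.5 231.8] [ 35.1 154.5] 6.5983967781066895 [[491.0, 307.0], [509.0, 153.0], [544.0, 157.0], [526.0, 311.0]]
(array([ 14,  14,  24,  20,  12,   6,   1,   5,  17,  83, 227, 239, 129,
        41,  18,   8]), array([0.085, 0.087, 0.089, 0.091, 0.093, 0.095, 0.097, 0.099, 0.101,
       0.103, 0.105, 0.107, 0.109, 0.111, 0.113, 0.115, 0.117]))
(array([75, 44, 63, 58, 54, 31, 17, 12, 17, 30, 53, 90, 56, 22, 12,  5]), array([0.085, 0.087, 0.089, 0.091, 0.093, 0.095, 0.097, 0.099, 0.101,
       0.103, 0.105, 0.107, 0.109, 0.111, 0.113, 0.115, 0.117]))
```

```bash
python3 - <<'E'
from h import *
s=ld('scene');t=ld('top');cs=cloud(s);ct=cloud(t)
def ray(c,u,v):
    R=cv2.Rodrigues(c['rvec'])[0];o=-R.T@c['tvec'].ravel()
    return o,R.T@np.array([(u-c['cx'])/c['fx'],(v-c['cy'])/c['fy'],1])
def atz(c,u,v,z):
    o,d=ray(c,u,v);return o+d*(z-o[2])/d[2]
for nm,c,pts,off in(('top',t,[(97,285),(80,347),(492,487),(517,410)],(300,140)),('scene',s,[(285,128),(322,103),(553,338),(518,362)],(230,250))):
    P=[atz(c,(u+.5)/6+off[0]-.5,(v+.5)/6+off[1]-.5,.064) for u,v in pts]
    print(nm,np.round(P,4).tolist(),np.mean(P,0).round(4))
    print([np.linalg.norm(P[i]-P[(i+1)%4]).round(4) for i in range(4)])
# spine top ridge
P=[atz(t,(u+.5)/6+300-.5,(v+.5)/6+140-.5,.048) for u,v in((375,150),(315,345))];d=P[0]-P[1];print('spine',np.round(P,4).tolist(),np.degrees(np.arctan2(d[1],d[0])))
# rack face plane fit RANSAC (vertical plane) on scene, z .12-.28
m=np.zeros((480,640),bool);m[245:335,380:465]=1;m&=(cs[...,2]>.125)&(cs[...,2]<.285)&(s['z_map']>0)&(cs[...,0]>.45)&(cs[...,0]<.6)
p=cs[m];rng=np.random.default_rng(0);best=None
for _ in range(3000):
    a,b=p[rng.choice(len(p),2,False)][:,:2];d=b-a
    if np.hypot(*d)<.08: continue
    n=np.array([-d[1],d[0]])/np.hypot(*d)
    n*=np.sign(n[0]);
    if n[0]<.9: continue
    k=np.abs((p[:,:2]-a)@n)<.003
    if best is None or k.sum()>best.sum():best=k
q=p[best];c0=q[:,:2].mean(0);u,S,vt=np.linalg.svd(q[:,:2]-c0);d=vt[0];d*=np.sign(d[1]);n=np.array([d[1],-d[0]]);
print('face',best.sum(),len(p),c0,'dir',d,'ang of normal',np.degrees(np.arctan2(n[1],n[0])),'rms',S[1]/np.sqrt(len(q)))
k=3.8667
for u,v in((168,148),(376,214)):
    o,r=ray(s,350+u/k-.4,235+v/k-.4);l=((c0-o[:2])@n)/(r[:2]@n);print('slot',(o+r*l).round(4))
al=(q[:,:2]-c0)@d; print('extent',np.percentile(al,[0,1,50,99,100]),q[:,2].min(),q[:,2].max())
print(np.round(c0+np.outer(np.percentile(al,[1,99]),d),4))
# fine hist of face signed
print(np.histogram((p[:,:2]-c0)@n,bins=np.arange(-.03,.02,.002)))
E
```

```text
top [[0.5944, -0.0031, 0.064], [0.5705, 0.004, 0.064], [0.5121, -0.1522, 0.064], [0.5414, -0.1626, 0.064]] [ 0.5546 -0.0785  0.064 ]
[np.float64(0.0249), np.float64(0.1667), np.float64(0.0312), np.float64(0.1681)]
scene [[0.539, -0.1605, 0.064], [0.5179, -0.1553, 0.064], [0.5791, 0.0066, 0.064], [0.5975, 0.001, 0.064]] [ 0.5584 -0.077   0.064 ]
[np.float64(0.0218), np.float64(0.1731), np.float64(0.0193), np.float64(0.1718)]
spine [[0.6474, -0.112, 0.048], [0.5713, -0.0865, 0.048]] -18.49753831535758
face 1487 2435 [0.52932713 0.23550718] dir [-0.11817599  0.99299267] ang of normal 6.786845214680818 rms 0.0014274470119765665
slot [0.5368 0.1728 0.2391]
slot [0.5222 0.2952 0.2396]
extent [-0.07962291 -0.07863131  0.00531743  0.07428213  0.07507295] 0.12530888647867466 0.28491232729479626
[[0.5386 0.1574]
 [0.5205 0.3093]]
(array([ 12,  55, 154, 114,  85, 142,  79,  45,  24,  17,  15,  19,  46,
       186, 608, 613, 189,  27,   4,   0,   0,   0,   0,   0]), array([-3.00000000e-02, -2.80000000e-02, -2.60000000e-02, -2.40000000e-02,
       -2.20000000e-02, -2.00000000e-02, -1.80000000e-02, -1.60000000e-02,
       -1.40000000e-02, -1.20000000e-02, -1.00000000e-02, -8.00000000e-03,
       -6.00000000e-03, -4.00000000e-03, -2.00000000e-03,  2.77555756e-17,
        2.00000000e-03,  4.00000000e-03,  6.00000000e-03,  8.00000000e-03,
        1.00000000e-02,  1.20000000e-02,  1.40000000e-02,  1.60000000e-02,
        1.80000000e-02]))
```

```bash
cat >> h.py <<'E'
from scipy.spatial.transform import Rotation as Ro
def st():
    o=ctrl.get_obs();return o,Ro.from_euler('xyz',o['eef_rot']).as_matrix()
def to(P,zang=None,pos=None,R=None):
    """tool-frame shift (mm) from present pose to TCP target P, and roll to bring tool z to heading zang deg (mod 180)"""
    o,R0=st()
    R=R0 if R is None else R; pos=o['ee_pos'] if pos is None else pos
    d=R.T@(np.array(P)-pos)*1000; r=None
    if zang is not None:
        a=np.radians(zang);l=R.T@[np.cos(a),np.sin(a),0]
        r=np.degrees(np.arctan2(-l[1],l[2])); r=(r+90)%180-90
    return d.round(1),r
E
python3 - <<'E'
from h import *
o,R=st();print(R.round(3))
f=np.array([np.cos(np.radians(-20)),np.sin(np.radians(-20))])
p=np.array([.5565,-.0777])+.035*f
print(p,to([*p,.12],70),to([*p,.009],70))
E
```

```text
[[-0.     0.893  0.449]
 [ 0.001  0.449 -0.893]
 [-1.     0.    -0.001]]
[ 0.58938924 -0.08967071] (array([  85.2,  486.3, -204.9]), np.float64(46.687376351462376)) (array([ 196.2,  486.3, -204.7]), np.float64(46.687376351462376))
```

Request:
servo_tool(motion=[0,20,-8,2,0,55,-23,5,5,100,-42,10,10,145,-61,14,20,190,-80,18,30,235,-99,23,40,280,-118,27,50,325,-137,31,60,370,-156,36,70,410,-173,40,78,445,-188,44,85,470,-198,46,85,486,-205,46.7,85,486,-205,46.7], gripper=0.8, force=40)

```text
time_s: 1.85
ee_pos: [0.5893, -0.0892, 0.1199]
eef_rot: [-1.439, 1.57, 2.926]
force: [-0.1, 0.5, -0.7]
grip_width: 0.075
```

```bash
python3 - <<'E'
from h import *
o,R=st();print(o['time_s'],o['ee_pos'],np.degrees(np.arctan2(R[1,2],R[0,2])),o['qpos'],R[2])
c=cap('scene');save('s3.png',c,(220,200,360,350),4)
c=cap('top');save('t3.png',c,(280,110,440,240),5)
E
```

```text
1.85 [ 0.58925758 -0.08923826  0.11988646] -109.92707534149558 [-2.11751942e-01  4.80665853e-01  1.47724138e+00  4.01004275e-06
  1.18454250e+00  1.70683600e+00] [-9.99999633e-01 -8.49666421e-04  1.12558772e-04]
```

View pics/s3.png

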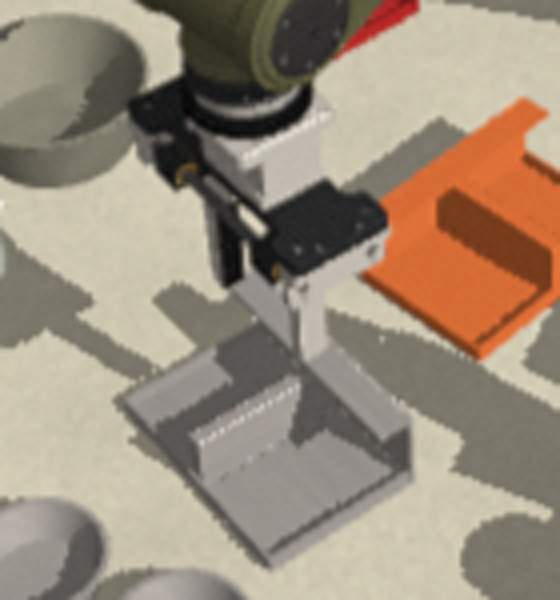

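View pics/t3.png

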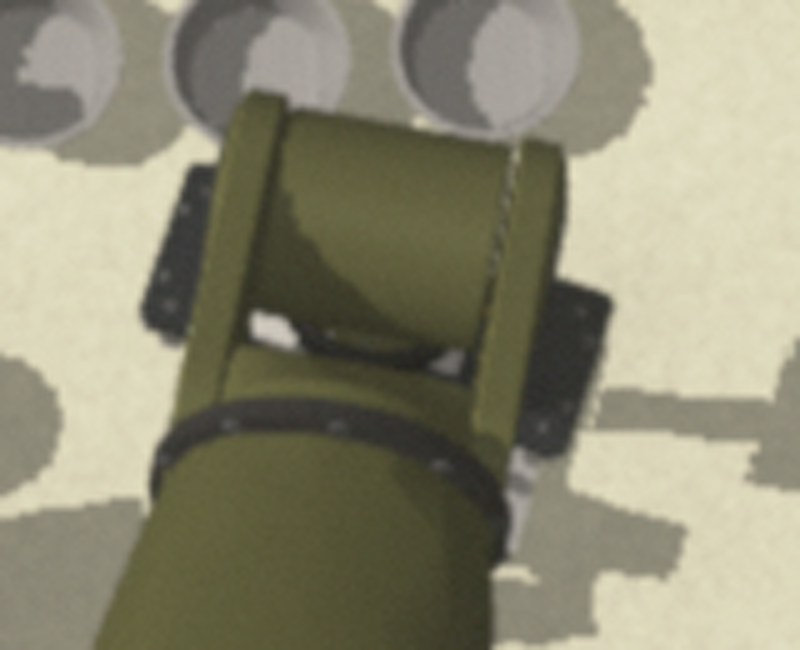

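The fingers straddle the spine: scene crop (245,250) and (310,330), spine about (245,420). Descending and gripping.

Request:
servo_tool(motion=[30,0,0,0,65,0,0,0,90,0,0,0,105,0,0,0,110,0,0,0,110,0,0,0])

```text
time_s: 2.7
ee_pos: [0.5894, -0.0902, 0.011]
eef_rot: [1.711, 1.57, -0.21]
force: [0.7, -0.3, 0.9]
grip_width: 0.0757
```

Request:
servo_tool(motion=[0,0,0,0,0,0,0,0,0,0,0,0,0,0,0,0,0,0,0,0,0,0,0,0,0,0,0,0,0,0,0,0], gripper=0.0, force=50)

```text
time_s: 3.7
ee_pos: [0.5892, -0.09, 0.0104]
eef_rot: [-0.547, 1.571, -2.467]
force: [-0.6, -1.5, -0.9]
grip_width: 0.0123
```

Request:
servo_tool(motion=[-10,0,0,0,-35,0,0,0,-75,0,0,0,-120,0,0,0,-165,0,0,0,-200,0,0,0,-220,0,0,0,-225,0,0,0,-225,0,0,0])

```text
time_s: 4.82
ee_pos: [0.5889, -0.0899, 0.235]
eef_rot: [-1.484, 1.57, 2.879]
force: [0.2, -0.1, -3.8]
grip_width: 0.0114
```

```bash
python3 - <<'E'
from h import *
o,R=st();print(o['force'],o['moment'],R[2])
n=np.array([np.cos(np.radians(6.8)),np.sin(np.radians(6.8))])
rk=np.array([.5295,.2338]);
for g in(.06,.03): print(to([*(rk+(.048+g)*n),o['ee_pos'][2]],-83.2), rk+(.048+g)*n)
E
```

```text
[ 0.18259602 -0.10100087 -3.78442705] [ 0.02592501  0.02474346 -0.10518199] [-9.99999752e-01 -7.01083129e-04  6.09398106e-05]
(array([   0. ,  -70.2, -332.5]), np.float64(-26.807345017310972)) [0.63674027 0.24658763]
(array([   0.,  -97., -319.]), np.float64(-26.807345017310972)) [0.60695131 0.24303551]
```

Request:
servo_tool(motion=[0,0,-10,0,0,0,-35,-2,0,0,-75,-5,0,-5,-115,-9,0,-12,-155,-13,0,-22,-195,-17,0,-35,-235,-20,0,-48,-275,-23,0,-60,-305,-25,0,-67,-322,-26,0,-70,-332,-26.8,0,-70,-332,-26.8,0,-70,-332,-26.8])

```text
time_s: 6.45
ee_pos: [0.6372, 0.245, 0.2354]
eef_rot: [-0.399, 1.571, -1.853]
force: [-0.2, -0.3, -2.9]
grip_width: 0.0117
```

```bash
python3 - <<'E'
from h import *
o,R=st();print(o['ee_pos'],np.degrees(np.arctan2(R[1,2],R[0,2])))
c=cap('scene');save('s4.png',c,(340,190,490,310),5)
c=cap('top');save('t4.png',c,(120,130,280,250),5)
E
```

```text
[0.63722934 0.24495994 0.23543624] -83.28862074276621
```

View pics/s4.png

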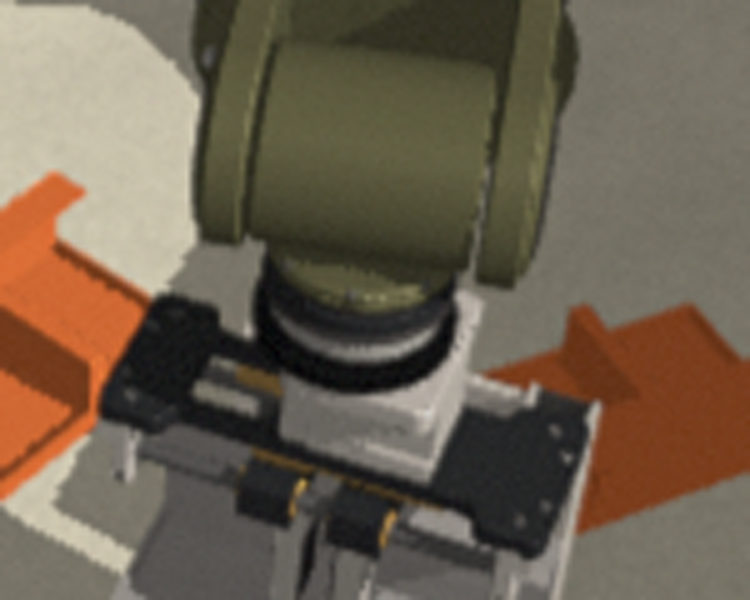

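View pics/t4.png

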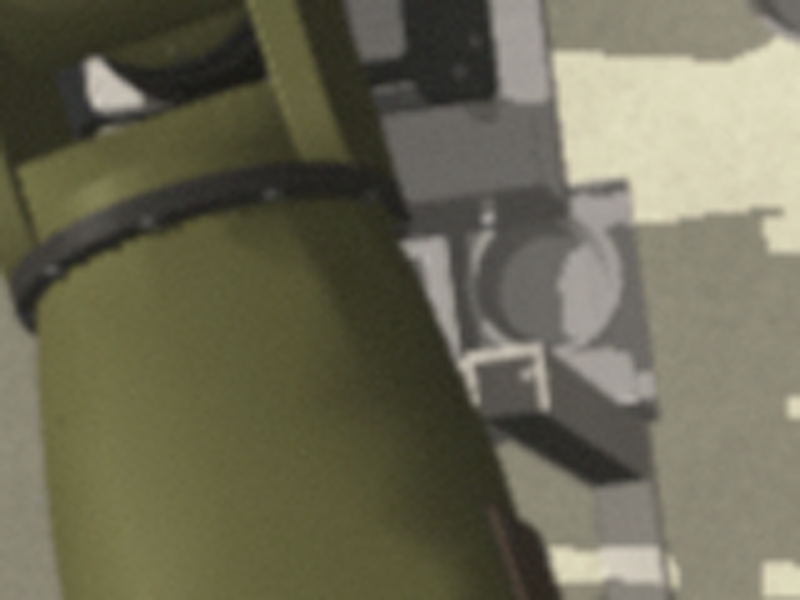

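```bash
python3 - <<'E'
from h import *
t=ld('top');s=ld('scene')
save('t5.png',t,(195,150,255,230),7)
save('s5.png',s,(340,270,490,370),5)
E
```

```text
(no output)
```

View pics/t5.png

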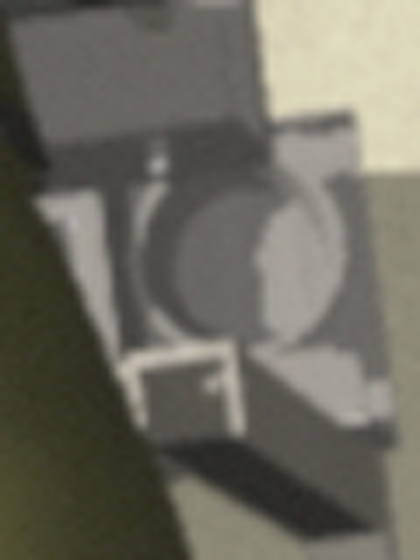

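View pics/s5.png

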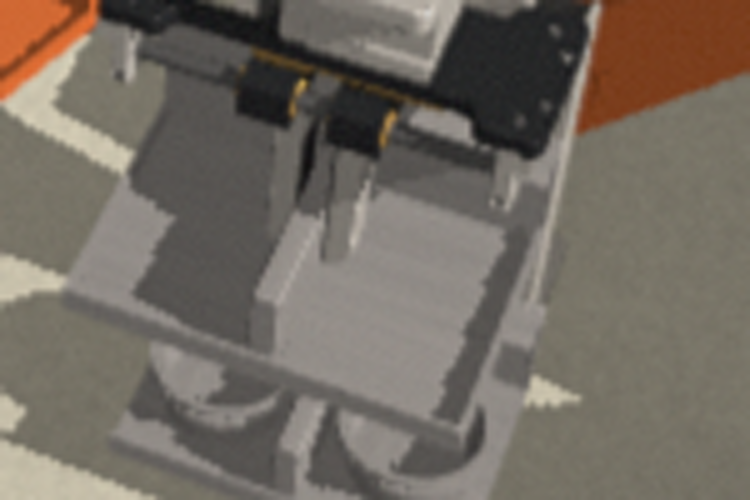

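```bash
python3 - <<'E'
from h import *
t=ld('top');s=ld('scene')
def atz(c,u,v,z):
    R=cv2.Rodrigues(c['rvec'])[0];o=-R.T@c['tvec'].ravel()
    d=R.T@np.array([(u-c['cx'])/c['fx'],(v-c['cy'])/c['fy'],1]);return o+d*(z-o[2])/d[2]
a=np.radians(186.8);X=np.array([np.cos(a),np.sin(a)]);Y=np.array([-X[1],X[0]]);rk=np.array([.5295,.2338])
def rf(P): d=P[:2]-rk;return (np.array([d@X,d@Y])*1000).round(1)
T=lambda u,v,z:rf(atz(t,(u+.5)/7+195-.5,(v+.5)/7+150-.5,z))
S=lambda u,v,z:rf(atz(s,(u+.5)/5+340-.5,(v+.5)/5+270-.5,z))
print('claw tip',T(158,172,.278),T(158,155,.278))
print('upright top L/R front',T(128,358,.2835),T(240,345,.2835),'rear R',T(242,435,.2835))
print('lip rear right corner',T(270,135,.289),'lip right edge front',T(255,20,.289))
print('hung shelf right',T(358,115,.108), T(393,440,.108))
print('scene shelf front corners under',S(65,297,.225),S(465,447,.225),'floor-top',S(65,287,.229),)
print('hung shelf front left', S(112,437,.044),'spine top front', S(272,290,.273))
o,R=st();print(rf(o['ee_pos']))
E
```

```text
claw tip [-50.6  61.4] [-55.4  62. ]
upright top L/R front [ 0.9 47.8] [ 1.9 78.9] rear R [26.7 76.3]
lip rear right corner [-53.7  95.5] lip right edge front [-86.2  95.5]
hung shelf right [-99.   94.7] [ 6.9 92.1]
scene shelf front corners under [-170.2   86.3] [-172.3  -85.3] floor-top [-168.3   87.2]
hung shelf front left [-108.3   85.5] spine top front [-167.4    0.2]
[-108.3    1.5]
```

```bash
python3 - <<'E'
from h import *
s=ld('scene');c=cloud(s)
# right floor patch, s5 crop -> pixels
m=np.zeros((480,640),np.uint8)
q=(np.array([(390,200),(500,235),(440,400),(300,350),(345,270)])/5+[340,270]).astype(np.int32)
cv2.fillPoly(m,[q],1);p=c[(m>0)&(s['z_map']>0)]
p=p[np.abs(p[:,2]-.228)<.012]
A=np.c_[p[:,:2]-p[:,:2].mean(0),np.ones(len(p))];k,*_=np.linalg.lstsq(A,p[:,2],rcond=None)
print(len(p),k,np.std(p[:,2]-A@k),p.mean(0))
E
```

```text
980 [0.00246702 0.00049852 0.22788068] 0.0017439990990818551 [0.63920211 0.29029806 0.22788068]
```

Request:
servo_tool(motion=[10,0,0,0,20,-5,0,0,27,-15,0,0,28.5,-25,0,0,28.5,-34,0,0,28.5,-39,0,0,28.5,-40,0,0,28.5,-40,0,0])

```text
time_s: 7.55
ee_pos: [0.5974, 0.2412, 0.207]
eef_rot: [1.749, 1.571, 0.297]
force: [0.0, 0.4, -2.2]
grip_width: 0.0116
```

```bash
python3 - <<'E'
from h import *
o,R=st();print(o['ee_pos'],o['force'],o['moment'],np.degrees(np.arctan2(R[1,2],R[0,2])))
t=cap('top');save('t6.png',t,(195,160,255,230),8)
s=cap('scene');save('s6.png',s,(360,210,480,310),6)
E
```

```text
[0.59741492 0.24122892 0.20699709] [ 0.03687846  0.44831501 -2.19615989] [-0.00775672 -0.0047681  -0.02342082] -83.21358814437274
```

View pics/t6.png

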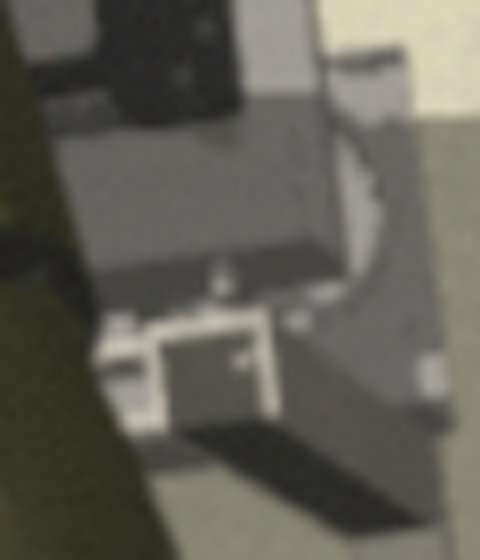

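View pics/s6.png

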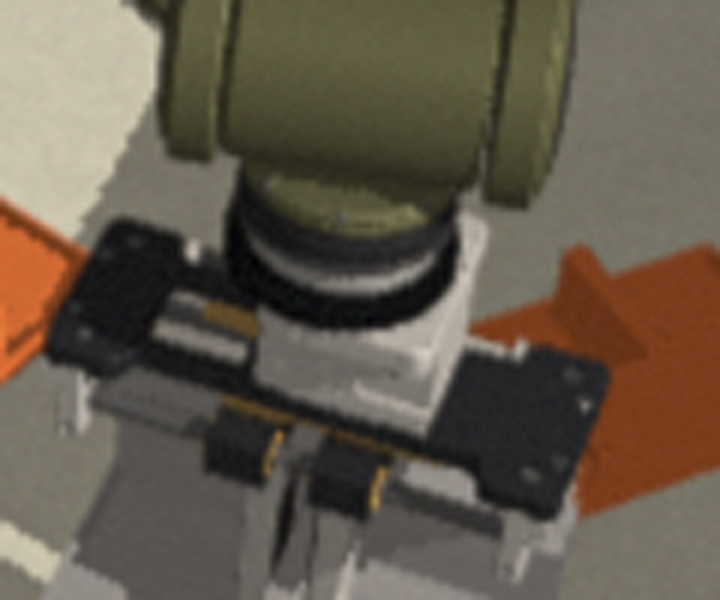

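```bash
cat >>h.py <<'E'
a_=np.radians(186.8);X_=np.array([np.cos(a_),np.sin(a_)]);Y_=np.array([-X_[1],X_[0]]);rk_=np.array([.5295,.2338])
def rf(P): d=np.asarray(P)[:2]-rk_;return (np.array([d@X_,d@Y_])*1000).round(1)
def atz(c,u,v,z):
    R=cv2.Rodrigues(c['rvec'])[0];o=-R.T@c['tvec'].ravel()
    d=R.T@np.array([(u-c['cx'])/c['fx'],(v-c['cy'])/c['fy'],1]);return o+d*(z-o[2])/d[2]
E
python3 - <<'E'
from h import *
t=ld('top')
T=lambda u,v,z:rf(atz(t,(u+.5)/8+195-.5,(v+.5)/8+160-.5,z))
print('claw tip',T(222,293,.2505),'base',T(222,268,.2505))
print('upright',T(152,335,.2835),T(166,335,.2835),T(260,325,.2835),T(275,325,.2835),T(160,430,.2835),T(275,410,.2835),T(268,300,.2835))
print('lip rear R edge', T(350,290,.2),T(328,235,.26),T(315,95,.26))
print(rf(ctrl.get_obs()['ee_pos']))
E
```

```text
claw tip [-11.4  60.8] base [-17.7  61.5]
upright [ 2.5 49. ] [ 3.  52.3] [ 4.  75.2] [ 4.5 78.7] [25.7 48. ] [24.9 76.1] [-1.8 77.8]
lip rear R edge [-17.   84.3] [-20.1  90.4] [-55.2  91.6]
[-68.4   0.7]
```

Request:
servo_tool(motion=[0,-2,0.8,0,0,-4,0.8,0,0,-6,0.8,0,0,-8,0.8,0,0,-9,0.8,0,0,-10,0.8,0,0,-10,0.8,0])

```text
time_s: 8.52
ee_pos: [0.5874, 0.2393, 0.207]
eef_rot: [2.635, 1.571, 1.183]
force: [-0.1, 0.2, -3.0]
grip_width: 0.0117
```

Request:
servo_tool(motion=[0,-0.5,0,0,0,-1,0,0,0,-1.5,0,0,0,-2,0,0,0,-2.5,0,0,0,-3,0,0,0,-3,0,0])

```text
time_s: 9.4
ee_pos: [0.5845, 0.2389, 0.207]
eef_rot: [1.905, 1.571, 0.453]
force: [0.4, -0.2, -2.3]
grip_width: 0.0117
```

Request:
servo_tool(motion=[0,-0.5,0,0,0,-1,0,0,0,-1.5,0,0,0,-2,0,0,0,-2.5,0,0,0,-2.5,0,0])

```text
time_s: 10.15
ee_pos: [0.5823, 0.2386, 0.207]
eef_rot: [1.678, 1.57, 0.226]
force: [3.9, 0.9, -3.9]
grip_width: 0.0119
```

Request:
servo_tool(motion=[0,-0.5,0,0,0,-1,0,0,0,-1.5,0,0,0,-2,0,0,0,-2,0,0])

```text
time_s: 10.78
ee_pos: [0.5803, 0.2384, 0.207]
eef_rot: [1.713, 1.57, 0.261]
force: [6.3, 1.6, -4.3]
grip_width: 0.0118
```

Request:
servo_tool(motion=[0,-0.5,0,0,0,-1,0,0,0,-1.5,0,0,0,-2,0,0,0,-2,0,0])

```text
time_s: 11.4
ee_pos: [0.5785, 0.2382, 0.2071]
eef_rot: [1.664, 1.569, 0.212]
force: [6.9, 1.2, -4.9]
grip_width: 0.0116
```

Request:
servo_tool(motion=[0,-0.3,0,0,0,-0.6,0,0,0,-1,0,0,0,-1,0,0])

```text
time_s: 11.9
ee_pos: [0.5777, 0.2381, 0.2071]
eef_rot: [1.698, 1.569, 0.245]
force: [8.6, 2.6, -5.5]
grip_width: 0.0117
```

Request:
servo_tool(motion=[0,-0.3,0,0,0,-0.6,0,0,0,-0.8,0,0,0,-0.8,0,0])

```text
time_s: 12.4
ee_pos: [0.5776, 0.2381, 0.2072]
eef_rot: [1.727, 1.567, 0.274]
force: [15.2, 4.0, -6.9]
grip_width: 0.0119
```

Request:
servo_tool(motion=[0.5,0.3,0,0,1.0,0.5,0,0,1.5,0.5,0,0,2,0.5,0,0,2.5,0.5,0,0,3,0.5,0,0,3,0.5,0,0])

```text
time_s: 13.28
ee_pos: [0.5776, 0.238, 0.2048]
eef_rot: [1.687, 1.568, 0.234]
force: [9.2, 0.5, -0.8]
grip_width: 0.012
```

Request:
servo_tool(motion=[0.5,0,0,0,1.0,0,0,0,1.5,0,0,0,2,0,0,0,2.5,0,0,0,3,0,0,0,3,0,0,0])

```text
time_s: 14.15
ee_pos: [0.5776, 0.238, 0.2018]
eef_rot: [1.683, 1.568, 0.23]
force: [9.4, 1.7, -1.1]
grip_width: 0.0121
```

Request:
servo_tool(motion=[0.6,0,0,0,1.2,0,0,0,1.8,0,0,0,2.4,0,0,0,3,0,0,0,3.6,0,0,0,4,0,0,0,4,0,0,0])

```text
time_s: 15.15
ee_pos: [0.5776, 0.238, 0.1978]
eef_rot: [1.681, 1.568, 0.228]
force: [9.0, 1.1, -0.7]
grip_width: 0.0115
```

Request:
servo_tool(motion=[0.6,0,0,0,1.2,0,0,0,1.8,0,0,0,2.4,0,0,0,3,0,0,0,3,0,0,0])

```text
time_s: 15.9
ee_pos: [0.5777, 0.238, 0.1947]
eef_rot: [1.68, 1.568, 0.228]
force: [9.4, 1.0, -1.9]
grip_width: 0.0114
```

Request:
servo_tool(motion=[0,0,0,0,0,0,0,0,0,0,0,0,0,0,0,0], gripper=0.4)

```text
time_s: 16.4
ee_pos: [0.5767, 0.238, 0.194]
eef_rot: [-1.623, 1.571, -3.075]
force: [-0.4, -0.4, -0.3]
grip_width: 0.0375
```

```bash
python3 - <<'E'
from h import *
s=cap('scene');save('s7.png',s,(350,220,480,370),4);o,R=st();print(o['force'],R[2])
E
```

```text
[-0.01942212 -1.30660396  0.05405218] [-9.99999989e-01 -1.49611655e-04 -1.25853475e-05]
```

View pics/s7.png

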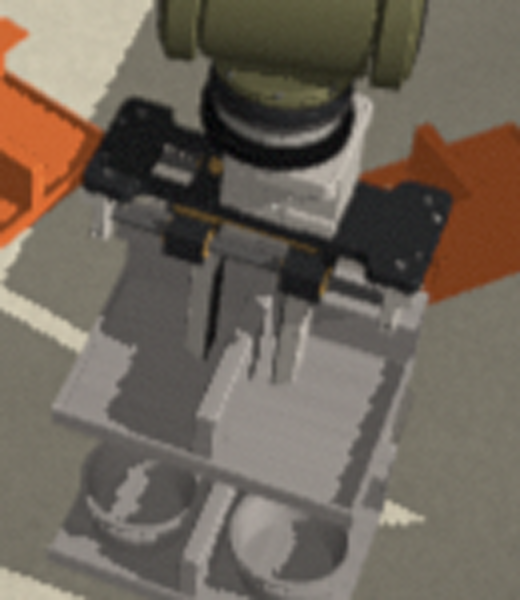

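The shelf hangs by itself in the top slots, and both fingers are clear of its spine (crop (200,320) and (290,340)). Rising straight up.

Request:
servo_tool(motion=[-10,0,0,0,-30,0,0,0,-55,0,0,0,-80,0,0,0,-95,0,0,0,-100,0,0,0,-100,0,0,0])

```text
time_s: 17.32
ee_pos: [0.5767, 0.238, 0.2935]
eef_rot: [-1.357, 1.57, -2.809]
force: [-0.1, 0.0, 0.3]
grip_width: 0.038
```

Request:
servo_tool(motion=[0,15,0,0,0,50,0,0,0,50,0,0], gripper=0)

```text
time_s: 17.7
ee_pos: [0.6272, 0.2436, 0.2913]
eef_rot: [-1.356, 1.567, -2.809]
force: [0.1, -0.7, -0.9]
grip_width: 0.0107
```

```bash
python3 - <<'E'
from h import *
o,R=st();print(o['ee_pos'],rf(o['ee_pos']),o['force'],o['grip_width'],to([*(rk_-.017*X_),.27],None))
s=cap('scene');save('s8.png',s,(350,220,480,370),4);t=cap('top');save('t8.png',t,(130,130,270,240),5)
c=cloud(s);p=c[310:350,365:455].reshape(-1,3)
print(np.histogram(p[:,2],bins=np.arange(.16,.27,.005)))
E
```

```text
[0.62724662 0.24364838 0.29131707] [-98.2   1.8] [ 0.05249023 -0.71541605 -0.89441104] 0.010722954404248699 (array([ 21.6, -81.2,  -1.7]), None)
(array([   0,    0,  109, 1398,  537,  180,   34,   17,   17,   17,   18,
         22,   79,    6,    0,    0,    0,    0,    0,    0,    0,    0]), array([0.16 , 0.165, 0.17 , 0.175, 0.18 , 0.185, 0.19 , 0.195, 0.2  ,
       0.205, 0.21 , 0.215, 0.22 , 0.225, 0.23 , 0.235, 0.24 , 0.245,
       0.25 , 0.255, 0.26 , 0.265, 0.27 ]))
```

View pics/s8.png

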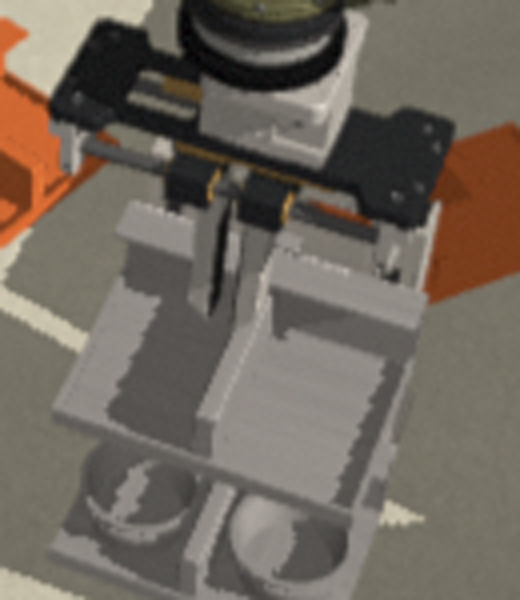

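View pics/t8.png

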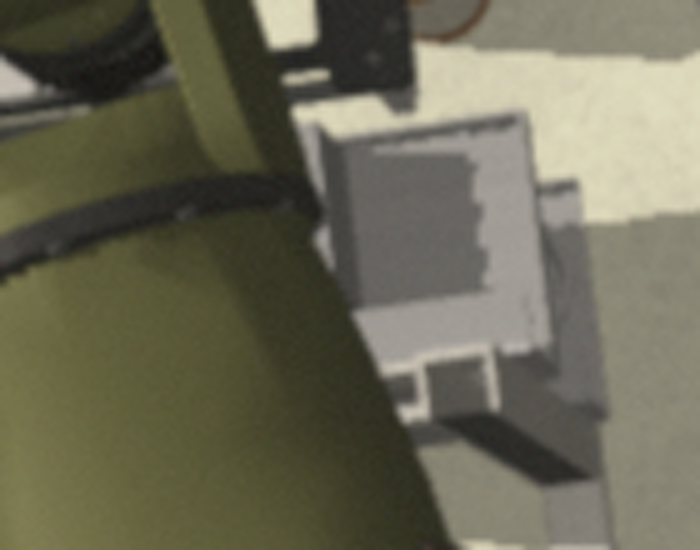

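Request:
servo_tool(motion=[0,-15,-1.7,0,0,-45,-1.7,0,0,-70,-1.7,0,0,-80,-1.7,0,5,-81,-1.7,0,12,-81,-1.7,0,18,-81,-1.7,0,21,-81,-1.7,0,21,-81,-1.7,0], gripper=0)

```text
time_s: 18.92
ee_pos: [0.5458, 0.236, 0.2726]
eef_rot: [-1.371, 1.57, -2.824]
force: [0.4, 0.4, 0.2]
grip_width: 0.0008
```

```bash
python3 - <<'E'
from h import *
o,R=st();print(o['ee_pos'],rf(o['ee_pos']),o['force'],o['grip_width'])
s=cap('scene');save('s9.png',s,(350,220,480,370),4)
c=cloud(s)
def med(poly):
    m=np.zeros((480,640),np.uint8);cv2.fillPoly(m,[(np.array(poly)/4+[350,220]).astype(np.int32)],1)
    p=c[(m>0)&(s['z_map']>0)];return len(p),np.median(p,0).round(4)
print('floorR near',med([(260,360),(380,400),(370,420),(240,380)]),'front',med([(220,430),(345,480),(340,500),(220,450)]),'floorL',med([(100,340),(150,310),(120,370),(75,390)]))
print('lipR',med([(290,270),(420,310),(418,318),(285,280)]),'lipL',med([(135,212),(195,228),(190,240),(130,228)]))
E
```

```text
[0.54584046 0.23597373 0.27257796] [-16.5  -0.2] [0.36658745 0.39992174 0.1999786 ] 0.0008198587822330678
floorR near (230, array([0.5653, 0.2769, 0.1794])) front (194, array([0.6182, 0.2846, 0.1778])) floorL (143, array([0.5979, 0.1703, 0.179 ]))
lipR (127, array([0.5421, 0.2807, 0.2414])) lipL (76, array([0.5528, 0.1719, 0.2414]))
```

View pics/s9.png

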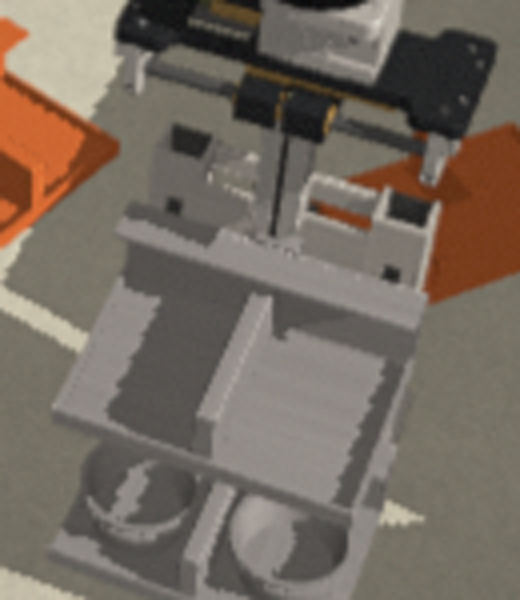

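The shelf has slid down nearly home on its own: the lip reads about 0.241 m on both sides. I press gently on the lip to be sure.

Request:
servo_tool(motion=[8,-0.3,0,0,16,-0.3,0,0,23,-0.3,0,0,26,-0.3,0,0,27,-0.3,0,0,28,-0.3,0,0,28,-0.3,0,0])

```text
time_s: 19.85
ee_pos: [0.5455, 0.236, 0.2451]
eef_rot: [1.844, 1.571, 0.392]
force: [-0.8, 0.3, 0.2]
grip_width: 0.0005
```

Request:
servo_tool(motion=[0.4,0,0,0,0.8,0,0,0,1.2,0,0,0,1.6,0,0,0,2,0,0,0,2,0,0,0])

```text
time_s: 20.6
ee_pos: [0.5454, 0.236, 0.2429]
eef_rot: [-1.588, 1.571, -3.04]
force: [-0.2, 0.1, 0.0]
grip_width: 0.0004
```

Request:
servo_tool(motion=[0.3,0,0,0,0.6,0,0,0,0.9,0,0,0,1.2,0,0,0,1.2,0,0,0])

```text
time_s: 21.22
ee_pos: [0.5455, 0.236, 0.2419]
eef_rot: [1.775, 1.571, 0.322]
force: [-0.7, -0.1, 1.8]
grip_width: 0.001
```

Request:
servo_tool(motion=[0.3,0,0,0,0.6,0,0,0,0.9,0,0,0,1.2,0,0,0,1.2,0,0,0])

```text
time_s: 21.85
ee_pos: [0.5456, 0.236, 0.2417]
eef_rot: [1.789, 1.569, 0.337]
force: [-1.9, -0.9, 9.6]
grip_width: 0.0007
```

Request:
servo_tool(motion=[0.3,0,0,0,0.6,0,0,0,0.6,0,0,0])

```text
time_s: 22.22
ee_pos: [0.5457, 0.236, 0.2415]
eef_rot: [1.778, 1.569, 0.326]
force: [-3.6, -0.3, 13.8]
grip_width: 0.0002
```

Request:
servo_tool(motion=[0.2,0,0,0,0.4,0,0,0,0.5,0,0,0,0.5,0,0,0])

```text
time_s: 22.72
ee_pos: [0.5457, 0.236, 0.2415]
eef_rot: [1.783, 1.568, 0.33]
force: [-3.8, -2.3, 16.0]
grip_width: 0.0007
```

Request:
servo_tool(motion=[-5,0,0,0,-20,0,0,0,-50,0,0,0,-90,0,0,0,-110,0,0,0,-110,30,0,0,-110,70,-30,0,-110,80,-80,0,-110,80,-130,0,-110,80,-180,0,-110,80,-200,0,-110,80,-200,0])

```text
time_s: 24.22
ee_pos: [0.6007, 0.4452, 0.3488]
eef_rot: [-1.141, 1.57, -2.592]
force: [-0.1, 0.4, -0.2]
grip_width: 0.0002
```

```bash
python3 - <<'E'
from h import *
o,R=st();print(o['ee_pos'],o['force'])
s=cap('scene');save('s10.png',s,(370,235,470,335),6);t=cap('top');save('t10.png',t,(140,160,260,250),6);save('s10f.png',s)
E
```

```text
[0.60074793 0.44524709 0.34877427] [-0.12066665  0.35975689 -0.23997795]
```

View pics/s10.png

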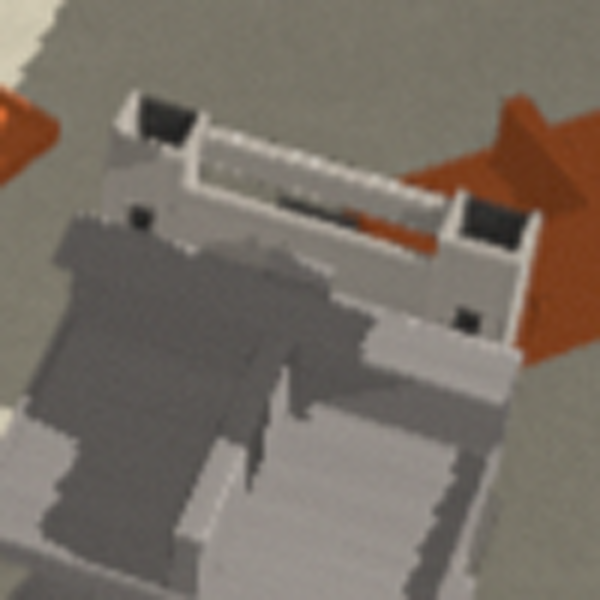

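View pics/t10.png

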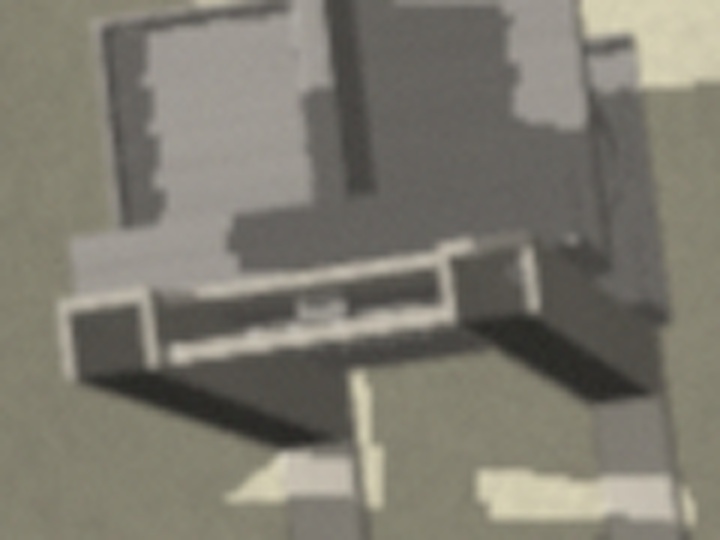

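The arm's shadow hides the catch (around s10 crop (300,265)). I move the arm to the other side.

Request:
servo_tool(motion=[-10,0,20,0,-20,-10,60,0,-20,-20,110,0,-20,-30,160,0,-20,-40,210,0,-20,-50,260,0,-20,-60,310,0,-20,-70,360,0,-20,-80,410,0,-20,-90,460,0,-20,-100,510,0,-20,-100,560,0,-20,-100,600,0,-20,-100,640,0,-20,-100,670,0,-20,-100,680,0])

```text
time_s: 26.32
ee_pos: [0.5808, -0.2455, 0.3702]
eef_rot: [0.795, 1.57, -0.661]
force: [0.2, 0.2, -0.3]
grip_width: 0.0005
```

```bash
python3 - <<'E'
from h import *
o,R=st();print(o['ee_pos'],o['force'])
s=cap('scene');save('s11.png',s,(370,235,470,335),6);t=cap('top');save('t11.png',t,(140,160,260,250),6);save('s11f.png',s)
c=cloud(s);np.save('pics/c.npy',c)
E
```

```text
[ 0.58077335 -0.24554846  0.37020263] [ 0.16618225  0.2087602  -0.29835002]
```

View pics/s11.png

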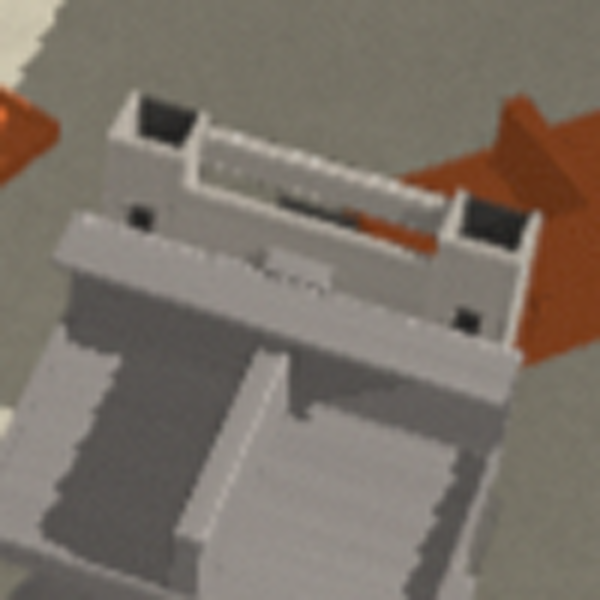

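View pics/t11.png

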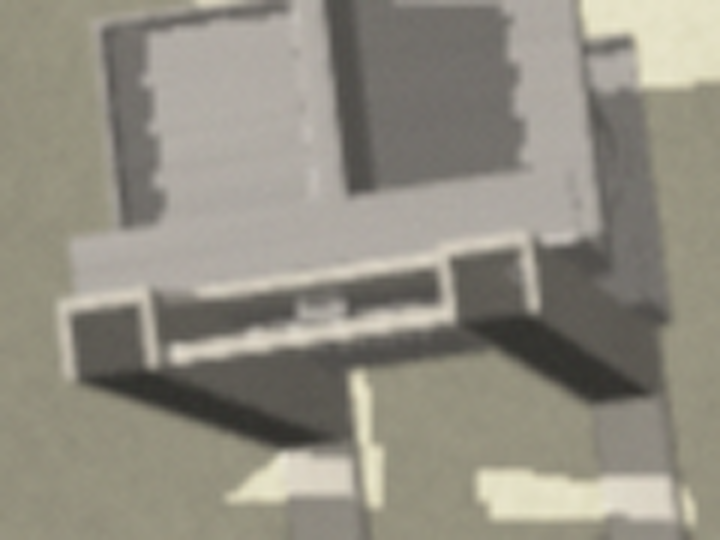

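View pics/s11f.png

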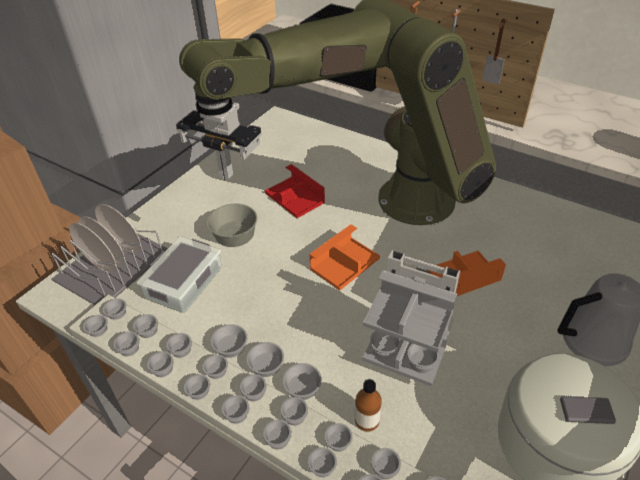

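```bash
python3 - <<'E'
import cv2,numpy as np
a=cv2.imread('pics/scene0.png');
from h import *
b=ld('scene')['color'][...,::-1]
f=lambda i:cv2.resize(np.ascontiguousarray(i[265:295,400:440]),None,fx=9.5,fy=9.5,interpolation=cv2.INTER_CUBIC)
cv2.imwrite('pics/cmp.png',np.hstack([f(a),np.zeros((285,10,3),np.uint8),f(b)]))
c=np.load('pics/c.npy');p=c.reshape(-1,3)
d=p[:,:2]-rk_;x=d@X_;y=d@Y_
for n,m in(('lip',(x>-.022)&(x<-.006)&(abs(y)<.08)&(p[:,2]>.225)&(p[:,2]<.26)),('nose',(abs(y)<.009)&(x>-.01)&(x<.006)&(p[:,2]>.245)&(p[:,2]<.262)),('bar beside',(abs(y)<.04)&(abs(y)>.018)&(x>-.012)&(x<.006)&(p[:,2]>.245)&(p[:,2]<.262))):
    print(n,m.sum(),np.median(x[m]),np.median(y[m]),np.median(p[m,2]))
m=(abs(x+.07)<.03)&(abs(y)<.08)&(abs(p[:,2]-.18)<.008);A=np.c_[x[m],y[m],np.ones(m.sum())];print(np.linalg.lstsq(A,p[m,2],rcond=None)[0])
E
```

```text
lip 432 -0.013694651963376782 -0.0022154587968378514 0.24160562674023775
nose 55 -0.0005525047220786936 0.0002787556722856572 0.25230872514942126
bar beside 111 -0.0002976533192591573 0.019075398870744446 0.25388681831816334
[ 0.0401222  -0.0011012   0.18133171]
```

View pics/cmp.png

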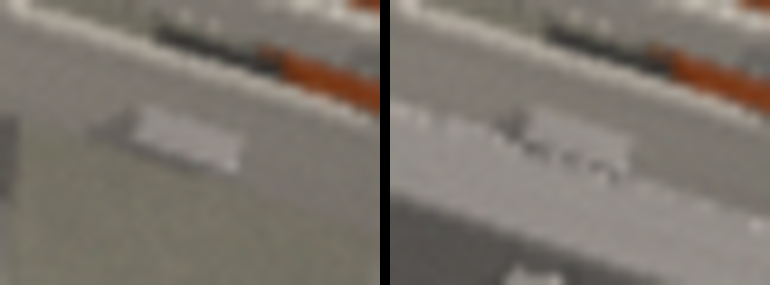

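```bash
python3 - <<'E'
from h import *
a=ld('scene');c=cloud(a);p=c.reshape(-1,3)
d=p[:,:2]-rk_;x=d@X_;y=d@Y_
for lo,hi in((.012,.07),(-.07,-.03)):
    m=(x>-.108)&(x<-.03)&(y>lo)&(y<hi)&(abs(p[:,2]-.18)<.012)
    A=np.c_[x[m]+.07,y[m],np.ones(m.sum())];k=np.linalg.lstsq(A,p[m,2],rcond=None)[0];r=p[m,2]-A@k
    g=abs(r)<.004;k=np.linalg.lstsq(A[g],p[m,2][g],rcond=None)[0];print(g.sum(),k,np.std(r[g]))
t=ld('top');b=[(285,121),(332,122),(377,119),(493,253),(487,155),(211,121)]
i=cv2.imread('pics/top0.png');j=t['color'][...,::-1]
print([int(np.abs(i[v-12:v+12,u-12:u+12].astype(int)-j[v-12:v+12,u-12:u+12]).mean()) for u,v in b])
E
```

```text
663 [ 0.04073278 -0.00459511  0.17871292] 0.0017237290395802993
510 [0.03533721 0.00476255 0.17877112] 0.001732931790289003
[19, 21, 20, 17, 45, 14]
```

```bash
python3 -c "
from station import ctrl
print(ctrl.hand_in())"
```

```text
the job is handed in; nothing more can be done
None
```

The steel shelf is hung in the top pair of slots and looks fully home with the catch out over its lip. I handed it in at about 26 s; the interface gives no verdict.

**What I did:** I gripped the shelf by its spine and felt the claws in. The catch resisted with 4–9 N, and the back met the uprights at about 15 N. I then lowered it about 10 mm and let go; it slid nearly home by itself. Last, I pressed on the lip up to 16 N, and it gave only about 0.5 mm more.

**Last checks:**
- **Height:** the lip top is at about 0.2415 m. The underside at the rear is about 0.178 m, which matches home for screw feet turned out about 13.5 mm.
- **Catch:** in the picture the nose looks just as it did at the start, with the same outline and shadow. I judged this by eye; I did not measure its travel.
- **Level:** the shelf droops about 0.035–0.04 rad at the front. That is within 0.06, though it is the tightest margin I measured, and it fits the fore-and-aft play.
- **Centring:** I did not re-measure this after release. Before entry, my two camera readings of the sideways offset differed by about 1.5 mm, so I shifted the shelf 0.8 mm, in between. Both claws then went in without touching.
- **Bystanders:** they look unmoved in the scene picture. A rough pixel comparison of the top view, meant to confirm this, was no help: it differed at every bystander, most at the glass box, perhaps because of lighting and shadows.

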